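Reseat the crooked crock lid under its hold-down

TASK

The lid of the storage crock was clamped down crooked: it sits to one side, up on the rim instead of down in the mouth. Swing the hold-down arm up and right over to its stop so that it stays open, slide the lid across until it drops home and lies level on the rim all round, then swing the arm back down so that its foot rests on the lid. Leave the crock standing where it is and do not disturb the things around it.

Things in the scene. Friction and masses are not known exactly. Their poses are not given: they have to be found in the camera images.
- crock: Round terracotta storage crock, loose, about 1.8 kg, 102 mm across, rim 60 mm above its foot; mouth 86 mm across, wall 8 mm. Origin: centre of its underside; z up. At its own +y side a steel band carries two hinge lugs (29 mm wide along x, from y = 53 to 66 mm, up to 82 mm high) for the hold-down arm. Its own -x side faces the robot, turned 0.3 to 0.8 rad to its right.
- crock_rim (a point): Centre of the crock's mouth at rim height; axes as the crock's. The lid starts 21 to 26 mm from here toward the crock's -x side (up to 7 mm along y), overhanging the rim there. Pushed on its flange edge toward this point, with the tool kept just above the rim, it tips, then drops in, and the plug stops on the mouth wall. A light press frees an edge that hangs up.
- lid: Loose flat white stoneware lid, about 0.4 kg, no knob, 100 mm across (too wide to grasp). Origin: centre of the underside of its flange; z up. Flange 12 mm thick (z 0 to 12); below it a plug 82 mm across hangs 6 mm down, 2 mm play all round in the mouth. Seated: flange flat on the rim, origin at crock_rim. At the start the plug stands on the rim: nearly level, but 6 mm too high and off-centre.
- holddown (a joint): Angle (rad) of the hold-down arm: 0 with its rubber foot on a fully seated lid (about 0.1 on the crooked lid), growing as it swings up and over toward the crock's +y side, to a stop at 1.9. No spring: past upright (about 1.3) it falls open by its own weight (45 g), short of that it falls shut.
- holddown_knob (a point): Centre of the black ball knob, 24 mm in diameter, on top of the free end of the hold-down arm, a steel strap 16 mm wide and 5 mm thick, 71 mm long. Ball centre in the closed arm: 62 mm from the hinge axis toward the crock's -y, 24 mm above it. It moves on a circle of 66 mm radius about the hinge. It can be pinched from above and turns between the fingers as the arm swings.
- holddown_hinge (a point): Middle of the arm's hinge axis, fixed to the crock: 59.5 mm from the crock's centre along its +y, 78 mm above its underside. The hinge axis is parallel to the crock's x axis.
- ramekin: Bystander: small grey-white fluted ramekin, 68 mm across, 36 mm high; origin at the centre of its underside.
- small_tin: Bystander: food tin, 57 mm across, 72 mm high; origin at the centre of its underside.
- egg_cup: Bystander: white egg cup, 47 mm across, 56 mm high; origin at the centre of its underside.
- star_cutter: Bystander: star-shaped metal cookie cutter, 68 x 66 mm, 20 mm high; origin at the centre of its underside.
There are look-alikes about, which are no part of the job. Several things have the shape of the lid; the one meant has the colours described above.

How it is judged:
On the way, in this order (a step that is already met when the one before it is completed fails the run):
1. the hold-down arm is swung over to its stop (value of joint holddown above 1.75 rad), for 0.2 s.
2. with the arm open, the lid is seated level on the rim (value of joint holddown above 1.5 rad and z of lid in the frame of crock_rim between -0.003 and 0.002 m and horizontal distance between lid and crock_rim below 0.006 m and angle between the z axis of lid and the z axis of crock, either way round below 0.035 rad), for 0.2 s.
At the end, for the whole second after the job is handed in: The lid's flange lies on the crock's rim (within 2 mm in height, 6 mm of centre, level with the rim within 2 degrees), the hold-down arm is shut with its foot on the lid (under 0.05 rad), the crock stands upright, all at rest (z of lid in the frame of crock_rim between -0.003 and 0.002 m and horizontal distance between lid and crock_rim below 0.006 m and angle between the z axis of lid and the z axis of crock, either way round below 0.035 rad and value of joint holddown below 0.05 rad and angle between crock's own z axis and vertical below 0.03 rad and linear speed of each of lid, crock below 0.01 m/s); the robot touches nothing.
It fails at once if the crock is shoved more than 40 mm from where it stood (distance of crock from where it was at the start of the episode above 0.04 m).
It fails at once if the crock is tipped by more than 10 degrees (angle between crock's own z axis and vertical above 0.18 rad).
It fails at once if a bystander is moved more than 30 mm (distance of any of ramekin, small_tin, egg_cup, star_cutter from where it was at the start of the episode above 0.03 m).
It also fails if it takes over 61 s, if anything falls off the work surface, if the arm or the gripper's body presses on something with over 40 N, if the wrist force passes 120 N, or if a joint passes its speed limit or range.

ROBOT

A 6-joint arm with a two-finger parallel gripper is mounted at the origin on a cart in front of the work surface, level with it; the furniture and walls round the work are solid. World frame = base frame: x ahead of the robot, y to its left, z up, the work surface at z = 0. Lengths are in m, angles in rad, forces in N, time in s.
With the tool pointing down it reaches from about 0.3 to 0.875 m from the base axis. Payload 6.4 kg.
Tool frame: the origin (TCP) lies on the mounting face of the last link; the fingertips stand 173 mm ahead of it and the grasp point (between the pads) lies 155 mm ahead of it (ctrl.tip_reach is the distance from the TCP to the fingertips, in m); z points along the fingers, y is the line along which they close (so a half turn about z gives the same grasp; the last joint's range is limited). The gripper opens to 85 mm and grips with 20 to 120 N. Pads are 22 mm wide; open, the fingers measure 114 mm over their backs; the gripper's body (76 mm by 85 mm) begins 54 mm behind the grasp point. The pads swing forward as they close: fully open they stand 13 mm farther back than shut.
Start: joints at [-1.508, 0.181, 1.607, -0, 1.354, -0.206], TCP at [0.153, -0.554, 0.405] pointing down, gripper open.
Joint ranges: [-2.99, 2.99], [-0.89, 2.07], [0.3, 2.58], [-1.14, 4.28], [0, 2.63], [-3.12, 3.12]. Speed limits (rad/s): [2.57, 2.57, 3.01, 3.14, 3.14, 3.14].

INTERFACE

Orientations are given as a unit quaternion [w, x, y, z].
In Python, from bench import ctrl gives the robot as it stands.
- The arm moves only by the shell command python3 -m pendant 'ROWS'. ROWS is JSON, a list that holds one entry, the list of rows, each a list of 7 numbers: the opening, from 0 (shut) to 1 (fully open), then the shift along the tool's x, y, z in mm, then the turn, a rotation vector about the tool's x, y, z in rad. A call has 1 to 5 rows; each row is the pose to reach, as a shift and turn from the pose commanded when the call began, along the tool's axes at that moment; what a row does not reach only later rows make up. A row lasts 1/12 s, in which the tool goes at most 41.7 mm and 7.16 degrees, less where a joint would pass 70% of its speed; a pose out of reach is approached as far as the arm can. A call with a gripper value outside its range is refused whole. The fingers move at their own pace and stop on an object; the grip force is fixed at half the most. Time passes only in rows, so rows that repeat a pose let the fingers close. It gives the time, the measured TCP pose, the force, the opening and the grip force at its end, in the units of the state.
- ctrl.get_obs(): the state, without advancing time (a new reading comes with each control period).
- ctrl.camera(name): name is "side" or "top"; returns the picture (400x640x3 uint8, red, green, blue); there is no depth.
- ctrl.camera_params(name): a dict with "mtx" (3x3 intrinsics, pixels), "world_from_camera" (4x4, takes a point from camera to world coordinates). Camera axes: x right, y down, z forward; pixel columns grow to the right and rows downward; lengths in m; the calibration is good to about 2 mm. A picture is of the moment at which its call begins. camera_params takes no time and is no camera call.
- ctrl.hand_in(): hands the job in; it is judged then, once.
Trained networks look in the newest picture that a camera, given by its name, has taken for a name from the list of things; names that differ only in an ending like _2 or _b are one class to them, and where a whole thing is asked for, a point or a joint stands for the part that bears it (a point fixed in the world has none). Each returns a list of dicts, best first, with "confidence" (0 to 1); they miss things now and then, are a little off and sometimes report something else, mostly with a low value. They report only what shows in the picture. A call takes as long as a camera call. They do not tell look-alikes from the thing itself.
- ctrl.boxes_of(camera, name): "point" ([column, row] as shares, 0 to 1, of the picture: columns of its width, rows of its height, amid what is visible of it).
The state is a dict: "time_s": time; "q": joint angles; "dq": joint speeds; "joint_efforts": joint torques, N m; "eef_pos": TCP position; "eef_rot": TCP orientation; "wrist_force": force on the tool from outside, world axes, zero at the start; "torque": the same for the moment, N m; "opening": opening from 0.0 (shut) to 1.0 (fully open); "grasp_force": force on a finger pad.
Only numpy, scipy, OpenCV 4.12 (cv2) and the standard library are available. Lean on these libraries where they do the work, as an engineer would, in place of code of your own. Each camera call takes 0.05 s, during which the arm holds its last target. There are 200 camera calls.

## Working session

There is one attempt and no reset: what is moved stays moved. The work goes in short steps, Python scripts to look and compute and a shell command to move; the robot and the scene stay as the last step left them, time stands still between calls to the robot, and variables do not carry over. Pictures are saved under pics/ and viewed, at most 14 in all, crops included, and the job is handed in when it is done.

```bash
mkdir -p pics; ls
cat > h.py <<'E'
import numpy as np, cv2
from bench import ctrl
def P(cam):
    p=ctrl.camera_params(cam); return np.array(p["mtx"]),np.array(p["world_from_camera"])
def ray(cam,uv,z):
    K,T=P(cam); d=T[:3,:3]@np.linalg.inv(K)@np.array([uv[0],uv[1],1.]); o=T[:3,3]
    return o+d*(z-o[2])/d[2]
def proj(cam,X):
    K,T=P(cam); c=np.linalg.inv(T)@np.append(X,1); p=K@c[:3]; return p[:2]/p[2]
def snap(cam,name,crop=None,scale=1):
    im=ctrl.camera(cam); b=cv2.cvtColor(im,cv2.COLOR_RGB2BGR)
    if crop: b=b[crop[1]:crop[3],crop[0]:crop[2]]
    cv2.imwrite(f"pics/{name}.png",cv2.resize(b,None,fx=scale,fy=scale,interpolation=cv2.INTER_CUBIC)); return im
E
python3 - <<'E'
from h import *
for c in("top","side"):
    snap(c,c+"0")
    print(c,P(c)[1].round(3).tolist(),P(c)[0].round(1).tolist())
    for n in("crock","lid","holddown_knob","ramekin","small_tin","egg_cup","star_cutter"):
        print(n,[( (np.array(b["point"])*[640,400]).round(1).tolist(),round(b["confidence"],2)) for b in ctrl.boxes_of(c,n)][:4])
o=ctrl.get_obs();print(o["eef_pos"],o["eef_rot"],o["time_s"],o["wrist_force"])
E
```

```text
pics
top [[-0.019, -0.984, 0.178, 0.364], [-1.0, 0.022, 0.01, -0.078], [-0.014, -0.178, -0.984, 1.009], [0.0, 0.0, 0.0, 1.0]] [[473.4, 0.0, 315.4], [0.0, 473.4, 200.2], [0.0, 0.0, 1.0]]
crock [([273.6, 229.7], 0.93)]
lid [([210.1, 262.9], 0.78), ([294.5, 239.3], 0.64)]
holddown_knob [([272.6, 233.4], 0.56)]
ramekin []
small_tin [([328.2, 165.3], 0.77)]
egg_cup [([215.3, 208.3], 0.8)]
star_cutter [([216.5, 207.9], 0.63)]
side [[-0.907, -0.204, 0.368, 0.186], [-0.421, 0.416, -0.806, 0.601], [0.012, -0.886, -0.463, 0.48], [0.0, 0.0, 0.0, 1.0]] [[404.4, 0.0, 321.1], [0.0, 404.4, 201.3], [0.0, 0.0, 1.0]]
crock [([312.4, 246.8], 0.79)]
lid [([304.7, 314.1], 0.8), ([333.2, 226.3], 0.79), ([389.6, 227.9], 0.61)]
holddown_knob [([314.0, 221.5], 0.93)]
ramekin [([335.8, 204.0], 0.79), ([314.1, 228.6], 0.5)]
small_tin [([278.9, 209.7], 0.6), ([317.9, 226.6], 0.2)]
egg_cup [([251.2, 284.3], 0.78)]
star_cutter [([258.8, 256.2], 0.77), ([332.8, 226.5], 0.32)]
[ 0.15271442 -0.55436754  0.40472461] [ 2.86589740e-05  9.90981870e-01  1.33996013e-01 -1.69481928e-05] 0.8 [-0.10033481  0.90257699 -0.1571831 ]
```

Run:
```python
import cv2
a=cv2.imread("pics/top0.png")[120:320,150:410];b=cv2.imread("pics/side0.png")[160:350,190:450]
cv2.imwrite("pics/topc.png",cv2.resize(a,None,fx=3,fy=3,interpolation=2));cv2.imwrite("pics/sidec.png",cv2.resize(b,None,fx=3,fy=3,interpolation=2))
```

```text
(no output)
```

View pics/topc.png

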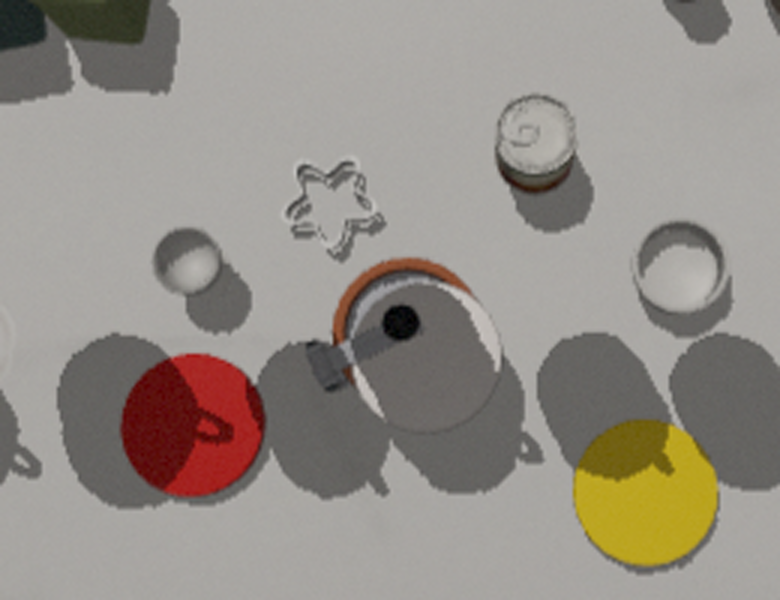

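View pics/sidec.png

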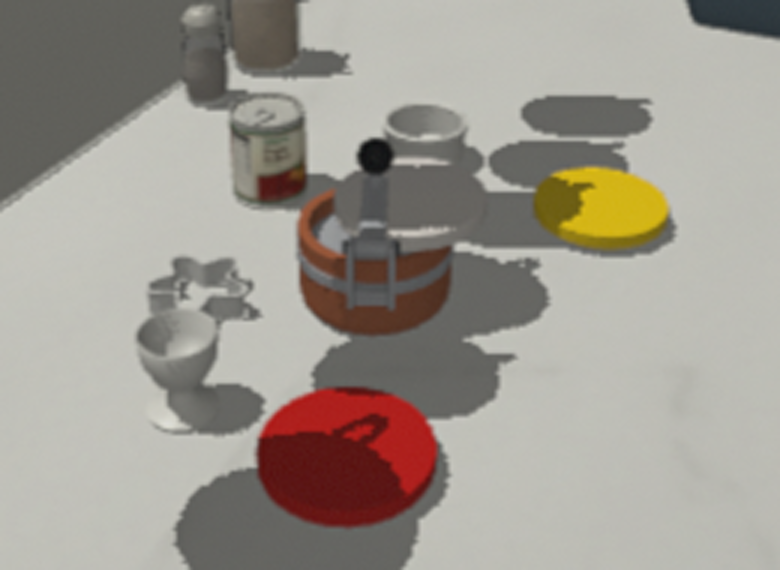

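The top view shows the grey-white lid at about px (292,239), the knob at (284,227) and the lugs at (259,242). The crock is yawed about +0.5 rad. The red and yellow discs are look-alikes. Next I'll compute positions.

```bash
cat > fit.py <<'E'
from h import *
from scipy.optimize import least_squares
def seen():
    k=ray("top",(283.7,227.3),.108); print("knob",k.round(4), "side z108", ray("side",(190+375/3,160+156/3),.108).round(4))
    print("lid top",ray("top",(150+428/3,120+356/3),.078).round(4), "lug",ray("top",(150+327/3,120+367/3),.08).round(4))
    # rim far edge arc points, top, z=.06 outer radius .051
    pts=np.array([ray("top",(150+x/3,120+y/3),.06)[:2] for x,y in((335,330),(342,302),(362,275),(403,258),(440,263),(468,284))])
    r=least_squares(lambda c:np.hypot(*(pts-c).T)-.051,pts.mean(0)-[.04,0]); c=r.x; print("crock",c.round(4),(r.fun*1e3).round(1))
    v=k[:2]-c; 
    # knob is in crock frame at (0, 59.5-58.9=~0.6mm): nearly crock centre
    h=ray("top",(150+327/3,120+367/3),.08)[:2]-c; print("yaw",np.arctan2(-h[0],h[1]), np.hypot(*h))
    for n,uv,z in(("egg",(212,206),.05),("star",(261,188),.02),("tin",(328,163),.072),("ram",(377,209),.036)): print(n,ray("top",uv,z).round(3))
seen()
E
python3 fit.py
```

```text
knob [ 0.4756 -0.0072  0.108 ] side z108 [ 0.4736 -0.0023  0.108 ]
lid top [ 0.4564 -0.0223  0.078 ] lug [0.4504 0.0439 0.08  ]
crock [ 0.4743 -0.0096] [-0.2 -0.2  0.3 -0.   0.1 -0.3]
yaw 0.4216015784041733 0.05854819737027556
egg [0.53  0.145 0.05 ]
star [0.572 0.048 0.02 ]
tin [ 0.61  -0.096  0.072]
ram [ 0.519 -0.196  0.036]
```

```bash
cat >> h.py <<'E'
from scipy.spatial.transform import Rotation as R
def plan(tcp,yaw,rot=None):
    """shift(mm)/turn in tool axes to put TCP at tcp, tool down, tool y along +-yaw"""
    o=ctrl.get_obs(); w,x,y,z=o["eef_rot"]; r=R.from_quat([x,y,z,w]); best=None
    for s in(0,np.pi):
        Y=np.array([np.cos(yaw+s),np.sin(yaw+s),0]);Z=np.array([0,0,-1.]);X=np.cross(Y,Z)
        t=(r.inv()*R.from_matrix(np.c_[X,Y,Z])).as_rotvec()
        if best is None or np.linalg.norm(t)<np.linalg.norm(best): best=t
    d=r.inv().apply(np.array(tcp)-o["eef_pos"])*1e3
    print("shift",d.round(1),"turn",best.round(3),"t",round(o["time_s"],2),"q",np.round(o["q"],2),"F",np.round(o["wrist_force"],1),"op",round(o["opening"],2))
C=np.array([.4745,-.0085]); YAW=.44
def cr(x,y): # crock frame -> world xy
    c,s=np.cos(YAW),np.sin(YAW); return C+[c*x-s*y,s*x+c*y]
E
python3 - <<'E'
from h import *
print(ctrl.tip_reach)
plan([*cr(0,.0005),.30],YAW)
E
```

```text
0.1734
shift [ 455.1 -441.3  104.7] turn [ 0.  -0.   1.4] t 0.8 q [-1.51  0.18  1.61 -0.    1.35 -0.21] F [-0.1  0.9 -0.2] op 1.0
```

```bash
python3 -m pendant '[[[1,41.5,0,0,0,0,0.12],[1,71,-29,7,0,0,0.24],[1,100,-58,14,0,0,0.36],[1,129,-87,21,0,0,0.48],[1,158,-116,28,0,0,0.6]]]'
python3 - <<'E'
from h import *
plan([*cr(0,.0005),.30],YAW)
E
```

```text
time_s: 1.22
eef_pos: [0.274, -0.4003, 0.3766]
eef_rot: [0.0, 0.986, -0.168, 0.0]
wrist_force: [1.0, -0.6, 0.2]
opening: 0.997
grasp_force: 0.0
shift [  59.  -436.4   76.6] turn [-0.    -0.     0.793] t 1.22 q [-1.22  0.01  1.86  0.    1.28  0.69] F [ 1.  -0.6  0.2] op 1.0
```

```bash
python3 -m pendant '[[[0.8,5,-40,7,0,0,0.12],[0.8,10,-80,14,0,0,0.24],[0.8,15,-120,21,0,0,0.36],[0.8,20,-160,28,0,0,0.48],[0.8,25,-200,35,0,0,0.6]]]'
python3 - <<'E'
from h import *
plan([*cr(0,.0005),.30],YAW)
E
```

```text
time_s: 1.63
eef_pos: [0.3561, -0.233, 0.3446]
eef_rot: [0.0, 0.901, -0.434, 0.0]
wrist_force: [0.3, 0.1, 0.2]
opening: 0.797
grasp_force: 0.0
shift [-102.4 -232.5   44.5] turn [-0.    -0.001  0.233] t 1.63 q [-0.86 -0.1   2.03  0.    1.21  1.61] F [0.3 0.1 0.2] op 0.8
```

```bash
python3 -m pendant '[[[0.8,-15,-35,6,0,0,0.1],[0.8,-30,-70,13,0,0,0.2],[0.8,-46,-105,20,0,0,0.233],[0.8,-62,-140,27,0,0,0.233],[0.8,-78,-175,34,0,0,0.233]]]'
python3 - <<'E'
from h import *
plan([*cr(0,.0005),.30],YAW)
E
```

```text
time_s: 2.05
eef_pos: [0.4436, -0.0623, 0.3107]
eef_rot: [-0.0, 0.846, -0.534, 0.001]
wrist_force: [1.2, -0.9, -0.2]
opening: 0.802
grasp_force: 0.0
shift [-35.8 -51.   10.7] turn [-0.001 -0.001  0.005] t 2.05 q [-0.41  0.01  2.   -0.    1.13  2.29] F [ 1.2 -0.9 -0.2] op 0.8
```

```bash
python3 -m pendant '[[[0.7,-20,-28,5,0,0,0],[0.6,-36,-51,10,0,0,0],[0.6,-36,-51,10,0,0,0]]]'
python3 - <<'E'
from h import *
plan([*cr(0,.0005),.30],YAW)
snap("side","s1",(190,60,450,260),3)
E
```

```text
time_s: 2.3
eef_pos: [0.4747, -0.0061, 0.3]
eef_rot: [-0.001, 0.847, -0.532, -0.0]
wrist_force: [-0.7, -0.0, -0.9]
opening: 0.6
grasp_force: 0.0
shift [ 1.6  1.2 -0. ] turn [-0.001  0.001  0.009] t 2.3 q [-0.26  0.08  1.95  0.    1.11  2.43] F [-0.7 -0.  -0.9] op 0.6
```

View pics/s1.png

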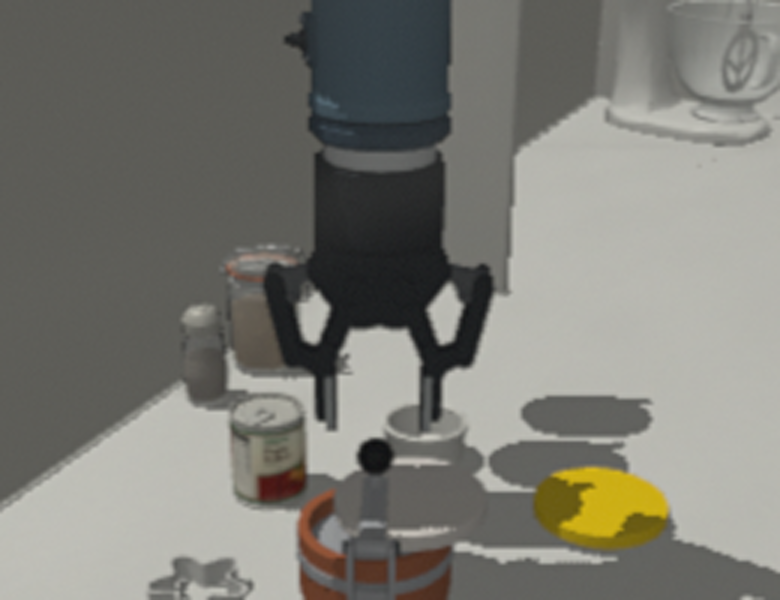

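The fingers straddle the knob (crop x about 375, finger middle about 378), so I'm descending and pinching.

```bash
python3 -m pendant '[[[0.6,1,0,25,0,0,0],[0.6,1,0,40,0,0,0],[0,1,0,40,0,0,0],[0,1,0,40,0,0,0],[0,1,0,40,0,0,0]]]'; python3 -m pendant '[[[0,0,0,0,0,0,0],[0,0,0,0,0,0,0],[0,0,0,0,0,0,0]]]'
```

```text
time_s: 2.77
eef_pos: [0.4749, -0.0111, 0.2619]
eef_rot: [-0.001, 0.845, -0.534, 0.001]
wrist_force: [4.2, 5.2, -1.5]
opening: 0.247
grasp_force: 58.6
time_s: 3.02
eef_pos: [0.4748, -0.0109, 0.2623]
eef_rot: [-0.001, 0.845, -0.534, 0.001]
wrist_force: [3.5, 4.3, -2.5]
opening: 0.244
grasp_force: 58.6
```

```bash
python3 -m pendant '[[[0,-6,0,-9.5,0,0,0],[0,-13.5,0,-18,0,0,0],[0,-22,0,-25,0,0,0],[0,-32,0,-30.5,0,0,0],[0,-42.5,0,-34,0,0,0]]]'
python3 - <<'E'
from h import *
im=snap("side","s2",(190,60,450,260),3)
E
```

```text
time_s: 3.43
eef_pos: [0.4556, 0.0275, 0.2963]
eef_rot: [0.001, 0.846, -0.534, 0.001]
wrist_force: [-1.2, -5.3, 0.2]
opening: 0.244
grasp_force: 59.4
```

View pics/s2.png

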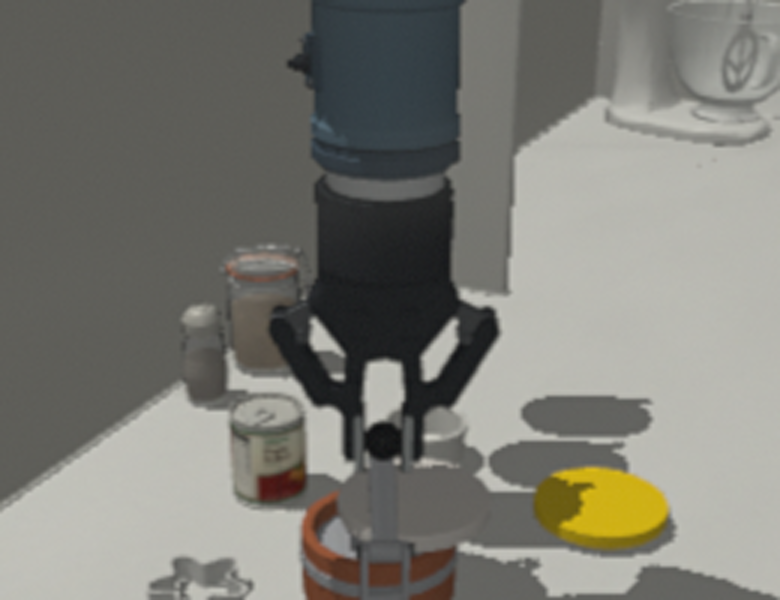

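The knob is held and the arm is rising, so I'm continuing the arc.

```bash
python3 -m pendant '[[[0,-11,0,-2,0,0,0],[0,-22.5,0,-2,0,0,0],[0,-33.5,0,0,0,0,0],[0,-44,0,4,0,0,0],[0,-53.5,0,9,0,0,0]]]';  python3 -m pendant '[[[0,-2.5,0,3,0,0,0],[0,-2.5,0,3,0,0,0],[0.55,-2.5,0,2,0,0,0],[0.55,-2.5,0,2,0,0,0],[0.55,-2.5,0,2,0,0,0]]]'
```

```text
time_s: 3.9
eef_pos: [0.4336, 0.0765, 0.2884]
eef_rot: [-0.001, 0.846, -0.533, 0.002]
wrist_force: [1.4, -0.2, 1.0]
opening: 0.161
grasp_force: 0.0
time_s: 4.32
eef_pos: [0.4318, 0.0779, 0.2837]
eef_rot: [0.0, 0.846, -0.534, 0.0]
wrist_force: [-0.3, 0.4, 0.4]
opening: 0.419
grasp_force: 0.0
```

```bash
python3 -m pendant '[[[0.6,0,0,0,0,0,0],[0.6,0,0,-30,0,0,0],[0.6,0,0,-60,0,0,0],[0.6,30,0,-60,0,0,0]]]';  python3 - <<'E'
from h import *
snap("side","s3"); snap("top","t3")
a=cv2.imread("pics/top0.png")
a=cv2.resize(cv2.imread("pics/t3.png")[160:320,190:390],None,fx=2,fy=2,interpolation=2);b=cv2.resize(cv2.imread("pics/s3.png")[120:280,230:390],None,fx=2.5,fy=2.5,interpolation=2)
a=cv2.copyMakeBorder(a,0,80,0,0,0);cv2.imwrite("pics/m3.png",np.hstack([a,b]))
E
```

```text
time_s: 4.65
eef_pos: [0.4452, 0.0531, 0.3486]
eef_rot: [-0.002, 0.847, -0.532, 0.003]
wrist_force: [1.6, -0.0, 0.2]
opening: 0.598
grasp_force: 0.0
```

View pics/m3.png

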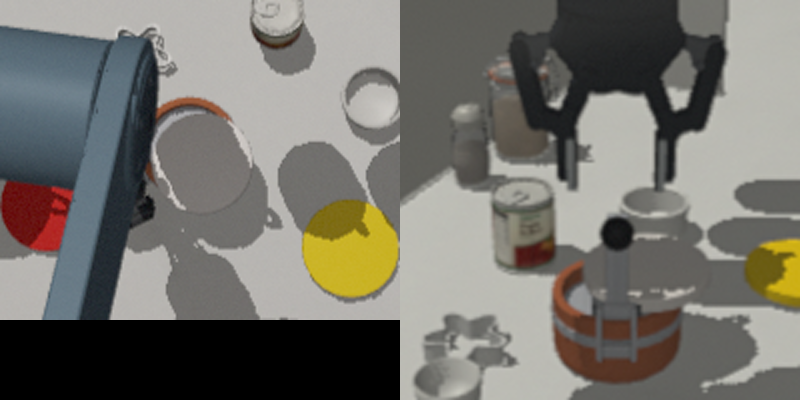

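Run:
```python
from h import *
for a in(0,.1,.5,1,1.3,1.6,1.75,1.9):
    t=a+.369; k=[*cr(0,.0595-.066*np.cos(t)),.078+.066*np.sin(t)]
    print(a,proj("side",k).round(1),proj("top",k).round(1))
```

```text
0 [316.  212.8] [285.6 227.8]
0.1 [316.  210.7] [284.1 228. ]
0.5 [316.  205.2] [275.4 230.6]
1 [316. 206.] [260.2 236.7]
1.3 [315.9 210.9] [250.4 241.5]
1.6 [315.8 218.9] [241.4 246.3]
1.75 [315.8 223.9] [237.5 248.6]
1.9 [315.7 229.4] [234.1 250.8]
```

The side view puts the knob at about (317,213), i.e. holddown about 1.37. It slipped out near upright, so I'll push it over with the closed fingers from the lid side.

```bash
python3 -m pendant '[[[0,22,0,0,0,0,0],[0,43,0,0,0,0,0],[0,43,0,25,0,0,0],[0,43,0,48,0,0,0],[0,43,0,48,0,0,0]]]'; python3 -m pendant '[[[0,-13,0,0,0,0,0],[0,-26,0,2,0,0,0],[0,-37,0,6,0,0,0],[0,-47,0,11,0,0,0],[0,-56,0,16,0,0,0]]]';python3 -m pendant '[[[0,0,0,0,0,0,0],[0,0,0,0,0,0,0],[0,15,0,-5,0,0,0],[0,30,0,-20,0,0,0],[0,30,0,-20,0,0,0]]]';  python3 - <<'E'
from h import *
snap("side","s4",(230,120,390,280),3);snap("top","t4")
E
```

```text
time_s: 5.17
eef_pos: [0.4609, 0.0124, 0.2912]
eef_rot: [0.001, 0.845, -0.534, -0.004]
wrist_force: [-1.1, 0.5, -1.1]
opening: 0.0
grasp_force: 0.0
time_s: 5.58
eef_pos: [0.4396, 0.0639, 0.2814]
eef_rot: [-0.001, 0.846, -0.533, 0.003]
wrist_force: [0.7, -3.2, 8.9]
opening: -0.002
grasp_force: 3.7
time_s: 6.0
eef_pos: [0.4536, 0.0351, 0.3025]
eef_rot: [-0.001, 0.846, -0.534, 0.003]
wrist_force: [0.3, -0.4, 0.3]
opening: -0.004
grasp_force: 0.0
```

View pics/s4.png

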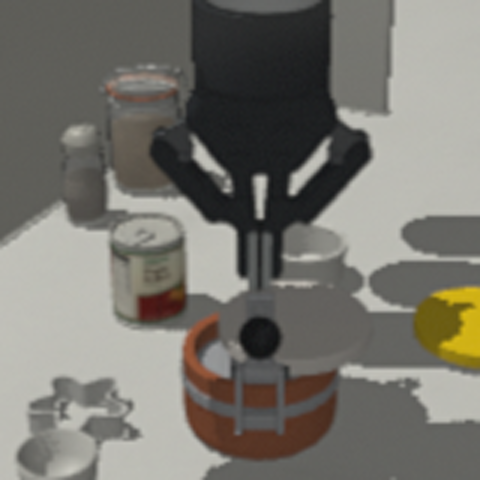

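The knob is at about px (317,232), so holddown is about 1.9 and the arm lies on its stop. Next, the pre-push pose behind the lid.

Run:
```python
from h import *
for y in(.645+np.pi/2,): plan([.396,-.067,.30],y)
```

```text
shift [69.2 94.8 -0. ] turn [-1.000e-03  1.000e-03  1.371e+00] t 6.1 q [-0.18  0.03  2.    0.    1.11  2.51] F [-0.7 -1.1  0.2] op 0.0
```

```bash
python3 -m pendant '[[[0.3,14,19,0,0,0,-0.12],[0.3,28,38,0,0,0,-0.24],[0.3,42,57,0,0,0,-0.36],[0.3,56,76,0,0,0,-0.48],[0.3,69,95,0,0,0,-0.6]]]'; python3 -m pendant '[[[0.3,0,0,0,0,0,-0.12],[0.3,0,0,0,0,0,-0.24],[0.3,0,0,0,0,0,-0.36],[0.3,0,0,0,0,0,-0.48],[0.3,0,0,0,0,0,-0.6]]]'; python3 -m pendant '[[[0.3,0,0,0,0,0,-0.12],[0.3,0,0,0,0,0,-0.24],[0.3,0,0,0,0,0,-0.36],[0.3,0,0,0,0,0,-0.48],[0.3,0,0,0,0,0,-0.57]]]';  python3 - <<'E'
from h import *
plan([.396,-.067,.30],.645+np.pi/2)
snap("side","s5");snap("top","t5")
a=cv2.resize(cv2.imread("pics/t5.png")[170:290,220:340],None,fx=3.3,fy=3.3,interpolation=2);b=cv2.resize(cv2.imread("pics/s5.png")[160:280,260:380],None,fx=3.3,fy=3.3,interpolation=2)
cv2.imwrite("pics/m5.png",np.hstack([a,b]))
E
```

```text
time_s: 6.52
eef_pos: [0.3946, -0.0669, 0.2987]
eef_rot: [-0.0, 0.967, -0.256, -0.001]
wrist_force: [0.3, -0.4, 0.3]
opening: 0.302
grasp_force: 0.0
time_s: 6.93
eef_pos: [0.3951, -0.0662, 0.2986]
eef_rot: [-0.001, 0.999, 0.04, -0.001]
wrist_force: [-0.4, 0.4, -0.2]
opening: 0.301
grasp_force: 0.0
time_s: 7.35
eef_pos: [0.3951, -0.0661, 0.2986]
eef_rot: [-0.001, 0.947, 0.32, -0.001]
wrist_force: [-0.1, 0.3, 0.4]
opening: 0.3
grasp_force: 0.0
shift [ 0.1  1.2 -1.4] turn [-0.002  0.001  0.006] t 7.35 q [-0.46 -0.09  2.12  0.    1.11  0.46] F [-0.1  0.3  0.4] op 0.3
```

View pics/m5.png

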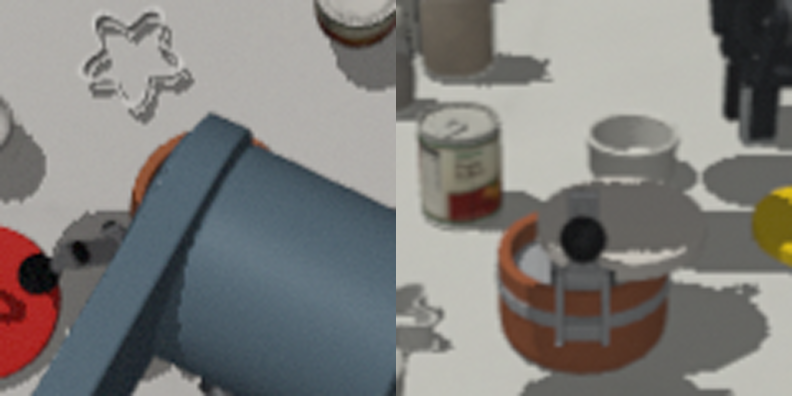

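Run:
```python
from h import *
a=cv2.imread("pics/side0.png");b=cv2.imread("pics/s5.png")
t=cv2.resize(a[222:275,285:365],None,fx=8,fy=8,interpolation=2)  # crock body + lid edge
I=cv2.resize(b[212:290,275:375],None,fx=8,fy=8,interpolation=2)
m=cv2.matchTemplate(I,t,cv2.TM_CCOEFF_NORMED);_,v,_,l=cv2.minMaxLoc(m);d=np.array([l[0]/8-10,l[1]/8-10]);print(v,d)
X=np.array([*C,.05]);f=lambda X:proj("side",X)
J=np.c_[f(X+[.001,0,0])-f(X),f(X+[0,.001,0])-f(X)];print("shift mm",np.linalg.solve(J,d))
for r in(0,.003,.006):
  for s in(-1,1):
    th=.645; p=np.array([.3951,-.0661])+s*.0145*np.array([-np.sin(th),np.cos(th)])
    print(r,proj("side",[*p,.2986-.1734+r]).round(1),end=' ')
```

```text
0.8980649709701538 [1.625 0.75 ]
shift mm [-4.06270897  1.0690956 ]
0 [363.8 195.1] 0 [368.4 201.9] 0.003 [363.9 193.8] 0.003 [368.5 200.5] 0.006 [364.  192.4] 0.006 [368.6 199.1]
```

Run:
```python
from h import *
from scipy.optimize import least_squares
im=cv2.imread("pics/t5.png").astype(int); B,G,Rr=im[...,0],im[...,1],im[...,2]
m=((Rr>G*1.35)&(Rr>B*1.6)&(G>B))  # terracotta
m[:,:255]=0;m[:195]=0;m[260:]=0
m0=cv2.imread("pics/top0.png").astype(int)
def fit(m,cmax):
    pts=[]
    for v in range(200,232):
        c=np.where(m[v,:cmax])[0]
        if len(c)>1: pts.append(ray("top",(c[0]-.3,v),.06)[:2])
    pts=np.array(pts); r=least_squares(lambda c:np.hypot(*(pts-c).T)-.051,[.472,-.008],loss="soft_l1",f_scale=.001)
    print(len(pts),r.x.round(4),np.abs(r.fun).mean()*1e3)
fit(m,400)
B,G,Rr=m0[...,0],m0[...,1],m0[...,2]; k=((Rr>G*1.35)&(Rr>B*1.6)&(G>B)); k[:,:255]=0;k[:195]=0;k[260:]=0
fit(k,290)
```

```text
20 [ 0.4691 -0.0047] 0.37778243033717085
26 [ 0.4743 -0.0075] 0.3445861949170684
```

```bash
python3 -m pendant '[[[0.3,-8,0,20,0,0,0],[0.3,-8,0,45,0,0,0],[0.3,-8,0,62,0,0,0],[0.3,-8,0,62,0,0,0]]]';python3 - <<'E'
from h import *
C[:]=[.4697,-.005]
plan([.423,-.041,.2365],.645+np.pi/2)
snap("side","s6",(270,130,430,270),4)
E
```

```text
time_s: 7.78
eef_pos: [0.3874, -0.0707, 0.2343]
eef_rot: [-0.003, 0.949, 0.315, -0.002]
wrist_force: [-1.1, 0.5, -0.0]
opening: 0.297
grasp_force: 0.0
shift [46.3 -2.5 -2.3] turn [-0.007  0.003 -0.004] t 7.78 q [-0.48  0.02  2.17  0.    0.95  0.44] F [-1.1  0.5 -0. ] op 0.3
```

View pics/s6.png

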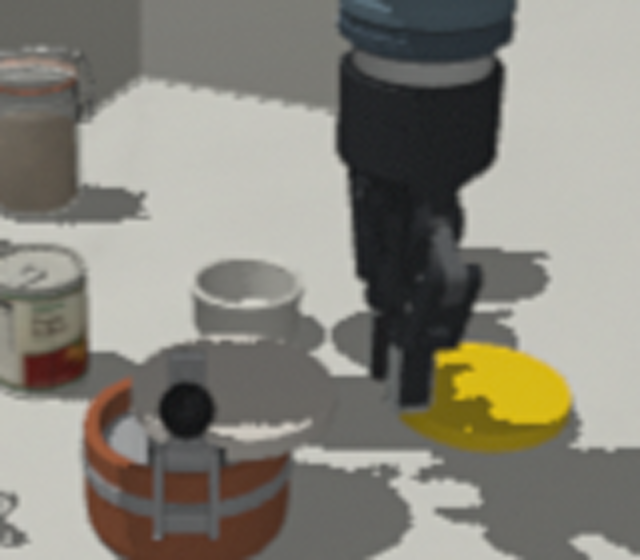

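The tool is just above rim height behind the lid, so I'm pushing slowly.

```bash
python3 -m pendant '[[[0.3,10,0,-2,0,0,0],[0.3,18,-1,-2,0,0,0],[0.3,23,-1,-2,0,0,0],[0.3,28,-2,-2,0,0,0],[0.3,32,-2,-2,0,0,0]]]'; python3 -m pendant '[[[0.3,4,0,0,0,0,0],[0.3,7,0,0,0,0,0],[0.3,10,0,0,0,0,0],[0.3,12,0,0,0,0,0],[0.3,14,0,0,0,0,0]]]';python3 - <<'E'
from h import *
plan([.423,-.041,.2365],.645+np.pi/2)
snap("side","s7",(270,130,430,270),4)
E
```

```text
time_s: 8.25
eef_pos: [0.4144, -0.0509, 0.2403]
eef_rot: [0.0, 0.948, 0.317, 0.0]
wrist_force: [-2.6, -2.4, 2.8]
opening: 0.301
grasp_force: 1.6
time_s: 8.67
eef_pos: [0.425, -0.0428, 0.2393]
eef_rot: [-0.0, 0.949, 0.317, -0.0]
wrist_force: [-2.0, -1.1, -0.7]
opening: 0.298
grasp_force: 0.9
shift [-0.5 -2.6  2.8] turn [-0.001  0.    -0.001] t 8.67 q [-0.38  0.09  2.09  0.    0.96  0.55] F [-2.  -1.1 -0.7] op 0.3
```

View pics/s7.png

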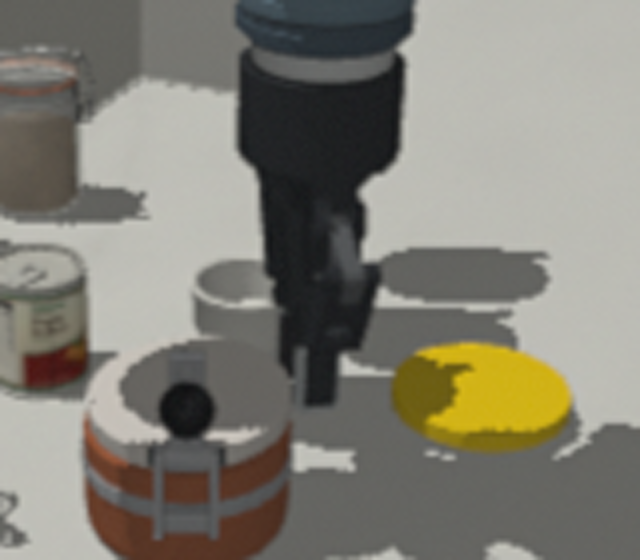

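The lid now appears flush all round (crop x 85–290, matching the crock). A light press on the push side will make sure.

```bash
python3 -m pendant '[[[0.3,-12,0,0,0,0,0],[0,-12,0,-30,0,0,0],[0,15,0,-30,0,0,0],[0,33,0,-30,0,0,0],[0,33,0,-14,0,0,0]]]'; python3 -m pendant '[[[0,0,0,4,0,0,0],[0,0,0,7,0,0,0],[0,0,0,8,0,0,0],[0,0,0,9,0,0,0]]]'
```

```text
time_s: 9.13
eef_pos: [0.4554, -0.0228, 0.2574]
eef_rot: [0.003, 0.948, 0.317, 0.005]
wrist_force: [0.4, -0.1, -0.0]
opening: -0.001
grasp_force: 0.0
time_s: 9.47
eef_pos: [0.4515, -0.0233, 0.2453]
eef_rot: [-0.0, 0.949, 0.316, 0.0]
wrist_force: [-5.7, 2.8, 21.1]
opening: -0.004
grasp_force: 10.7
```

```bash
python3 -m pendant '[[[0,0,0,1,0,0,0],[0,0,0,2,0,0,0]]]'
```

```text
time_s: 9.63
eef_pos: [0.4518, -0.0234, 0.2452]
eef_rot: [-0.0, 0.949, 0.317, -0.0]
wrist_force: [-15.5, 3.3, 44.5]
opening: 0.001
grasp_force: 22.3
```

```bash
sed -i 's/C=np.array(.*YAW=.44/C=np.array([.4697,-.005]); YAW=.44/' h.py; python3 -m pendant '[[[0,0,0,-30,0,0,0],[0,0,0,-60,0,0,0],[0,0,0,-85,0,0,0]]]'
python3 - <<'E'
from h import *
plan([*cr(0,.15),.33],YAW+np.pi/2)
E
```

```text
time_s: 9.88
eef_pos: [0.451, -0.0233, 0.3288]
eef_rot: [-0.0, 0.949, 0.316, -0.0]
wrist_force: [1.7, -0.2, -0.2]
opening: 0.002
grasp_force: 0.0
shift [  56.3 -150.3   -1.1] turn [-0.001  0.     0.204] t 9.88 q [-0.32 -0.01  1.98  0.    1.18  0.61] F [ 1.7 -0.2 -0.2] op 0.0
```

```bash
python3 -m pendant '[[[0,13,-36,0,0,0,0.1],[0,27,-72,0,0,0,0.204],[0,41,-108,0,0,0,0.204],[0,56,-150,0,0,0,0.204],[0,56,-150,0,0,0,0.204]]]'; python3 -m pendant '[[[0,0,0,22,0,0,0],[0,0,0,42,0,0,0],[0,0,0,42,0,0,0]]]'
python3 - <<'E'
from h import *
plan([*cr(0,.15),.287],YAW+np.pi/2)
snap("side","s8");snap("top","t8")
a=cv2.resize(cv2.imread("pics/t8.png")[170:290,200:320],None,fx=3.3,fy=3.3,interpolation=2);b=cv2.resize(cv2.imread("pics/s8.png")[160:280,260:380],None,fx=3.3,fy=3.3,interpolation=2)
cv2.imwrite("pics/m8.png",np.hstack([a,b]))
E
```

```text
time_s: 10.3
eef_pos: [0.4032, 0.1349, 0.327]
eef_rot: [-0.001, 0.975, 0.221, -0.001]
wrist_force: [-0.1, 0.2, -0.2]
opening: -0.0
grasp_force: 0.0
time_s: 10.55
eef_pos: [0.404, 0.1303, 0.2823]
eef_rot: [-0.001, 0.976, 0.219, -0.003]
wrist_force: [-0.5, -0.4, -1.2]
opening: -0.0
grasp_force: 0.0
shift [ 1.7  0.4 -4.7] turn [-0.003  0.006  0.001] t 10.55 q [ 0.03  0.    2.08 -0.    1.07  1.16] F [-0.5 -0.4 -1.2] op -0.0
```

View pics/m8.png

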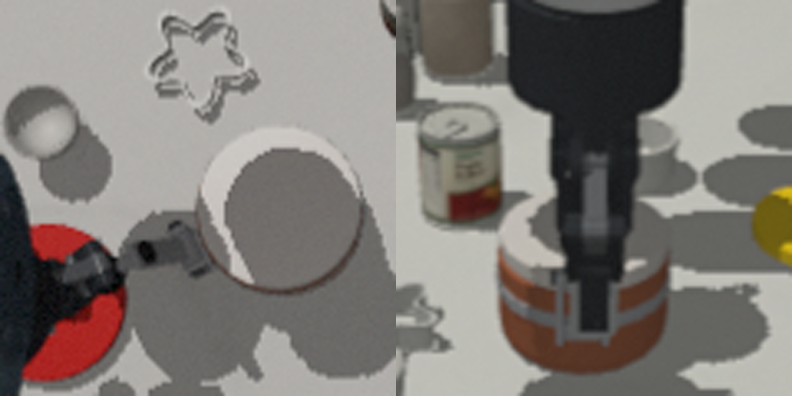

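The lid is seated concentric and the tool stands beyond the knob, so I'm pushing the arm back toward closed.

```bash
python3 -m pendant '[[[0,2,12,-4,0,0,0],[0,2,23,-6,0,0,0],[0,2,33,-8,0,0,0],[0,2,43,-11,0,0,0],[0,2,53,-13,0,0,0]]]'; python3 -m pendant '[[[0,0,9,0,0,0,0],[0,0,18,0,0,0,0],[0,0,27,0,0,0,0],[0,0,35,0,0,0,0],[0,0,35,0,0,0,0]]]'; python3 -m pendant '[[[0,0,-20,-15,0,0,0],[0,0,-40,-30,0,0,0],[0,0,-70,-40,0,0,0],[0,0,-70,-40,0,0,0]]]'
python3 - <<'E'
from h import *
snap("side","s9");snap("top","t9")
a=cv2.resize(cv2.imread("pics/t9.png")[170:290,200:320],None,fx=3.3,fy=3.3,interpolation=2);b=cv2.resize(cv2.imread("pics/s9.png")[160:280,260:380],None,fx=3.3,fy=3.3,interpolation=2)
cv2.imwrite("pics/m9.png",np.hstack([a,b]))
E
```

```text
time_s: 11.07
eef_pos: [0.4321, 0.0821, 0.3012]
eef_rot: [0.001, 0.976, 0.218, 0.002]
wrist_force: [0.9, -0.4, 0.4]
opening: -0.0
grasp_force: 0.1
time_s: 11.48
eef_pos: [0.446, 0.0501, 0.2985]
eef_rot: [0.0, 0.976, 0.218, -0.0]
wrist_force: [0.7, -0.7, 0.4]
opening: 0.002
grasp_force: 0.0
time_s: 11.82
eef_pos: [0.4144, 0.1177, 0.3401]
eef_rot: [-0.001, 0.976, 0.219, 0.001]
wrist_force: [-0.2, 0.7, -0.2]
opening: 0.002
grasp_force: 0.0
```

View pics/m9.png

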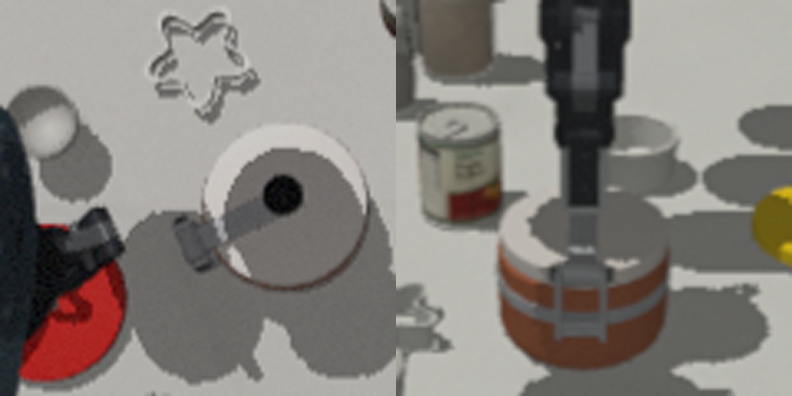

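The arm is down on the lid, with the knob at about px (286,229). I'll retreat, let it settle, check that nothing moves, and hand in.

```bash
python3 -m pendant '[[[0,0,0,-20,0,0,0],[0,0,0,-40,0,0,0],[0,0,0,-40,0,0,0],[0,0,0,-40,0,0,0],[0,0,0,-40,0,0,0]]]'; python3 -m pendant '[[[0,0,0,0,0,0,0],[0,0,0,0,0,0,0],[0,0,0,0,0,0,0],[0,0,0,0,0,0,0],[0,0,0,0,0,0,0]]]'
python3 - <<'E'
from h import *
a=cv2.imread("pics/t9.png").astype(int);b=cv2.cvtColor(ctrl.camera("top"),cv2.COLOR_RGB2BGR).astype(int)
def knob(i):
    s=i[215:245,270:305].sum(2)<110; v,u=np.where(s); return (u.mean()+270).round(2),(v.mean()+215).round(2),s.sum()
print(knob(a),knob(b),np.abs(a-b)[200:260,260:315].mean())
k=np.array(knob(b)[:2])
si=snap("side","s10",(270,180,370,280),6)
# triangulate knob with side picture
g=si[195:225,300:335].astype(int).sum(2)<110; v,u=np.where(g); ks=(u.mean()+300,v.mean()+195); print(ks,g.sum())
for z in(.098,.102,.106,.11): print(z,ray("top",k,z).round(4),proj("side",ray("top",k,z)).round(1))
E
```

```text
time_s: 12.33
eef_pos: [0.4155, 0.1145, 0.3776]
eef_rot: [-0.0, 0.976, 0.218, -0.001]
wrist_force: [0.6, -0.4, -0.3]
opening: 0.004
grasp_force: 0.0
time_s: 12.75
eef_pos: [0.4155, 0.115, 0.3783]
eef_rot: [-0.0, 0.976, 0.218, -0.0]
wrist_force: [0.1, 0.3, -0.1]
opening: 0.001
grasp_force: 0.0
(np.float64(285.09), np.float64(228.62), np.int64(101)) (np.float64(285.08), np.float64(228.57), np.int64(100)) 1.407878787878788
(np.float64(316.5855855855856), np.float64(210.02702702702703)) 111
0.098 [ 0.4743 -0.0091  0.098 ] [316.2 215. ]
0.102 [ 0.4738 -0.0094  0.102 ] [316.5 213.1]
0.106 [ 0.4734 -0.0097  0.106 ] [316.8 211.3]
0.11 [ 0.4729 -0.01    0.11  ] [317.1 209.4]
```

View pics/s10.png

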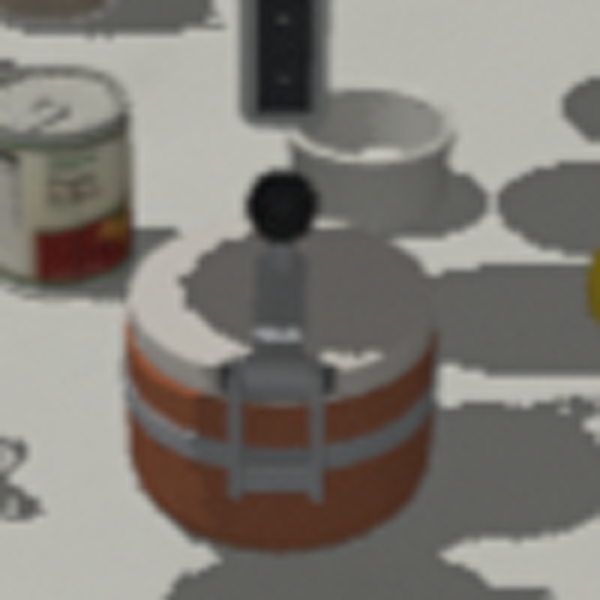

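The knob at side px (317,214) triangulates to z ≈ 0.100–0.102 m, which means the arm is shut. The lid is flush all round and nothing is moving.

```bash
python3 -c "
from bench import ctrl
print(ctrl.hand_in())"
```

```text
the job is handed in; nothing more can be done
None
```

I handed the job in at about 13 s. In the final pictures the lid lies flush and centred on the rim, and the hold-down arm is shut with its foot on it. The crock is upright, a few millimetres from where it started, and none of the things around it were touched. The hand-in returned no verdict.

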